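Fit the matching end cap to the hub on the assembly stand

ROBOT

A 6-joint arm with a two-finger parallel gripper is mounted at the origin on a cart in front of the work surface, level with it; the furniture and walls round the work are solid. World frame = base frame: x ahead of the robot, y to its left, z up, the work surface at z = 0. Lengths are in m, angles in rad, forces in N, time in s.
With the tool pointing down it reaches from about 0.375 to 0.975 m from the base axis. Payload 3.8 kg.
Tool frame: the origin (TCP) lies between the finger pads; the fingertips stand 17 mm ahead of it and the grasp point (between the pads) lies 2 mm behind it; y points along the fingers, z is the direction in which the jaws open and shut, and the axes are right-handed (so a half turn about y gives the same grasp; the last joint's range is limited). The gripper opens to 85 mm and grips with 20 to 120 N. Pads are 22 mm wide; open, the fingers measure 114 mm over their backs; the gripper's body (76 mm by 85 mm) begins 54 mm behind the grasp point. The pads swing forward as they close: fully open they stand 13 mm farther back than shut.
Start: joints at [-1.157, 0.264, 1.604, -0, 1.274, -0.037], TCP at [0.294, -0.608, 0.248] pointing down, gripper open.
Joint ranges: [-2.63, 2.63], [-0.94, 2.18], [0.31, 2.57], [-1.31, 4.45], [0, 2.66], [-2.55, 2.55]. Speed limits (rad/s): [2.57, 2.57, 3.14, 3.14, 3.14, 3.14].

INTERFACE

Orientations are given as a rotation vector (axis times angle).
In Python, from workcell import bot, eyes, nets gives the robot as it stands. The module is installed in compiled form; this text tells all that it offers.
- The arm moves only by the tool jog_arm, never from a script. Its arguments are lists of equal length, an entry for each row: "turn": the turn, a rotation vector about the tool's x, y, z in rad, a list of three; "slide": the shift along the tool's x, y, z in mm, a list of three; "grip": the opening in per cent of the stroke, from 0 (shut) to 100 (fully open). A call has 1 to 5 rows; each row shifts and turns the commanded pose from where the row before left it, along the tool's axes as they then stand; what a row does not reach is not made up. A row lasts 1/10 s, in which the tool goes at most 50 mm and 8.59 degrees, less where a joint would pass 70% of its speed; a pose out of reach is approached as far as the arm can. A call with a gripper value outside its range is refused whole. The fingers move at their own pace and stop on an object; "newtons" is the grip in N (left out, the last holds). Time passes only in rows, so rows that do not move let the fingers close. It gives the time, the measured TCP pose, the force and the opening at its end, in the units of the state.
- bot.read_state(): the state, without advancing time (a new reading comes with each control period).
- eyes.read_camera(name): name is "scene" or "top" or "wrist"; returns a dict with "img" (420x560x3 uint8, red, green, blue), "depth" (420x560 float32, m along the optical axis (not along the pixel's ray), 0 where there is no reading), "intrinsics" (3x3 intrinsics, pixels), "position" and "rotation" of the camera in the world. Camera axes: x right, y down, z forward; pixel columns grow to the right and rows downward; lengths in m; the calibration is good to about 2 mm. A picture is of the moment at which its call begins.
- bot.finish_job(): hands the job in, once; it reports no verdict.
Trained networks look in a picture, given as the dict that the camera call returned (one of the last four; its "shot" number tells which), for a name from the list of things; names that differ only in an ending like _2 or _b are one class to them, and where a whole thing is asked for, a point or a joint stands for the part that bears it (a point fixed in the world has none). Each returns a list of dicts, best first, with "conf" (0 to 1); they miss things now and then, are a little off and sometimes report something else, mostly with a low value. They report only what shows in the picture. A call takes as long as a camera call. They do not tell look-alikes from the thing itself.
- nets.search_frame(thing, picture): "xyz" ([x, y, z] in m, in the coordinates of the camera as it stood for that picture, good to about 4 mm: the middle of the surface that is visible of it).
The state is a dict: "time": time; "q": joint angles; "joint_vel": joint speeds; "joint_torque": joint torques, N m; "tool_pos": TCP position; "tcp_rot": TCP orientation; "wrist_force": force on the tool from outside, world axes, zero at the start; "torque": the same for the moment, N m; "width": opening from 0.0 (shut) to 1.0 (fully open).
Only numpy, scipy, OpenCV 4.12 (cv2) and the standard library are available. Lean on these libraries where they do the work, as an engineer would, in place of code of your own. Each camera call takes 0.05 s, during which the arm holds its last target.

TASK

Look which of the two hubs is standing on the green assembly stand, take the end cap of its size and colour from the sloping rack, and seat it face down on that hub so that it sits flush and level on the hub's top flange. Leave both hubs standing where they are, the other cap in the rack, and the other things on the bench undisturbed.

Things in the scene. Friction and masses are not known exactly. Their poses are not given: they have to be found in the camera images.
- assembly_stand: Fixed stand: green square plate 120 x 120 x 12 mm with four dark bolt heads; on it a round steel pedestal 66 mm across, its shoulder 30 mm above the bench, with a steel spigot 30 mm across and 10 mm high. The hub standing here is the one to cap. Origin: centre of the underside; z up.
- holding_block: Fixed pale wooden block 110 x 110 x 30 mm with the same steel spigot on top. It only stores the other hub. It may be left or right of the green stand. Origin: centre of its underside; z up.
- hub_large: Large loose aluminium hub, 0.45 kg, blue band and blue top spigot. Flanges 92 mm across, barrel 60 mm, 60 mm from underside to the flat top flange face; on that a chamfered spigot 52 mm across, 10 mm high. Its underside recess sits over a stand's spigot (1.5 mm play all round), 30 mm above the bench. On the green stand or the wooden block. Origin: centre of the underside; z up its axis.
- hub_small: Small loose aluminium hub, red band and red top spigot. Flanges 72 mm across, barrel 46 mm, also 60 mm from underside to the top flange face; its chamfered spigot is 38 mm across, 10 mm high. Otherwise as the large hub; it stands on the other support.
- hub_large_shoulder (a point): Centre of the large hub's flat top flange face, 60 mm above its underside, where the underside of the large cap must come to rest; z along the hub's axis, up.
- hub_small_shoulder (a point): The same point on the small hub, for the small cap.
- cap_large: End cap of the large hub, 0.22 kg. Heights from its underside: skirt 68 mm across, 0 to 12 mm, round a recess 55 mm across, 12 mm deep (1.5 mm play on the spigot); blue flange 92 mm across, 12 to 20 mm; aluminium grip boss 36 mm across, 20 to 54 mm. Origin: centre of the open underside; z to the boss. Lies face down on the slope: axis leans 35 degrees, boss to the robot's right (-y).
- cap_small: End cap of the small hub, 0.22 kg: as the large cap with the same skirt (68 mm across, 0 to 12 mm) and boss (36 mm across, 20 to 54 mm above the underside), but the flange is red and 68 mm across, the recess 41 mm across, 12 mm deep. Same origin and axes; lies in the rack's other place in the same way.
- rack: Fixed plywood rack, 230 mm wide along its y, 105 mm deep. Its board slopes 35 degrees, low edge (its -x) to the robot's right. Two places, 60 mm either side of the middle, 50 mm above the bench; in each a cap lies face down over a low steel pad (32 mm across, 12 mm high), against two pins 8 mm high downhill. Which cap lies where varies. Lift it square to the slope. Origin: centre of the underside; z up.
- front_hub: Bystander: plain small bicycle front hub, 94 x 64 x 45 mm, loose, near the tall steel filing cabinet that stands right of the bench (its side at about y = -0.5); no part of the job. Origin: centre of the underside.
- lube_bottle: Bystander: green bottle with red nozzle, 42 mm in diameter, 123 mm high, loose, beside the parts cabinet that stands behind the rack (its front at about x = 0.66). Origin: centre of the underside.
Mind the look-alikes: they are no part of the job. Leave any pink look-alike of the cap_small alone.

How it is judged:
By the outcome, as a careful person would: the job done as asked, in the order asked, and still so for the second after the job is handed in, with the robot touching nothing.
It also fails if it takes over 37 s, if anything falls off the work surface, if the arm or the gripper's body presses on something with over 40 N, if the wrist force passes 120 N, or if a joint passes its speed limit or range.

## Working session

There is one attempt and no reset: what is moved stays moved. The work goes in short steps, Python scripts to look and compute and a tool call to move; the robot and the scene stay as the last step left them, time stands still between calls to the robot, and variables do not carry over. Pictures are saved under pics/ and viewed, and the job is handed in when it is done.

Besides the shell and the picture viewer there is one more tool, called after ">>>" by a JSON object that holds its "fn" and its "kwargs". jog_arm: Moves the arm, as the interface text tells. Its arguments: {"type":"object","properties":{"turn":{"type":"array"},"slide":{"type":"array"},"grip":{"type":"array"},"newtons":{"type":"number"}},"required":["turn","slide","grip"]}

```bash
mkdir -p pics; ls; python3 - <<'E'
from workcell import bot, eyes, nets
import cv2,numpy as np,pickle
s=bot.read_state();print(s['time'],s['tool_pos'],s['tcp_rot'],s['width'],s['wrist_force'])
for n in ['scene','top']:
    p=eyes.read_camera(n)
    pickle.dump(p,open(f'{n}0.pkl','wb'))
    cv2.imwrite(f'pics/{n}0.png',p['img'][:,:,::-1])
    R=np.array(p['rotation']);t=np.array(p['position']);print(n,t,R.shape,p['intrinsics'])
    for th in ['hub_large','hub_small','cap_large','cap_small','assembly_stand','holding_block','rack','front_hub','lube_bottle']:
        for d in nets.search_frame(th,p): print(th,round(d['conf'],2),np.round(R@np.array(d['xyz'])+t,4))
print(bot.read_state()['time'])
E
```

```text
pics
0.0 [ 0.29379306 -0.6069515   0.24693195] [-0.45241133  1.97369476 -1.96921167] 0.9978880356618599 [-0.24900994  0.24421004  0.54929256]
scene [0.20343771 0.65386881 0.65386399] (3,) [[428.01389682   0.         285.85389111]
 [  0.         428.01389682 209.5667005 ]
 [  0.           0.           1.        ]]
hub_large 0.86 [-0.9193 -0.4688 -0.4688]
hub_small 0.92 [-1.5469 -1.0964 -1.0965]
cap_large 0.59 [-0.31    0.1405  0.1405]
cap_small 0.76 [-0.1929  0.2575  0.2575]
cap_small 0.62 [-0.5042 -0.0538 -0.0538]
assembly_stand 0.98 [-0.7853 -0.3349 -0.3349]
assembly_stand 0.27 [-0.3078  0.1427  0.1426]
holding_block 0.86 [-1.4226 -0.9722 -0.9722]
front_hub 0.77 [-1.8437 -1.3933 -1.3933]
lube_bottle 0.57 [-0.7172 -0.2668 -0.2668]
top [ 0.4632423  -0.05066127  1.15060194] (3,) [[459.44702006   0.         280.48881456]
 [  0.         459.44702006 208.01122917]
 [  0.           0.           1.        ]]
hub_large 0.61 [0.5781 0.0642 1.2654]
hub_small 0.75 [ 0.085  -0.4289  0.7723]
cap_large 0.64 [1.002  0.4881 1.6893]
cap_small 0.97 [1.2818 0.7679 1.9692]
cap_small 0.85 [1.0412 0.5273 1.7285]
cap_small 0.63 [1.0025 0.4886 1.6899]
assembly_stand 0.77 [0.586  0.0721 1.2734]
holding_block 0.64 [ 0.1208 -0.3931  0.8081]
holding_block 0.18 [-0.4064 -0.9203  0.281 ]
rack 0.94 [1.1963 0.6824 1.8837]
front_hub 0.89 [-0.4084 -0.9223  0.279 ]
front_hub 0.46 [ 0.0875 -0.4264  0.7748]
lube_bottle 0.84 [ 0.38   -0.1339  1.0674]
1.0
```

```bash
cat > h.py <<'E'
import numpy as np,pickle,cv2
from scipy.spatial.transform import Rotation as Ro
def cam(p): return Ro.from_rotvec(p['rotation']).as_matrix(),np.array(p['position'])
def cloud(p):
    K=p['intrinsics'];d=p['depth'];h,w=d.shape
    u,v=np.meshgrid(np.arange(w),np.arange(h))
    c=np.stack([(u-K[0,2])/K[0,0]*d,(v-K[1,2])/K[1,1]*d,d],-1)
    R,t=cam(p);return c@R.T+t
E
python3 - <<'E'
from h import *
for n in ['scene','top']:
    p=pickle.load(open(f'{n}0.pkl','rb'));print(n,p['rotation'],(p['depth']>0).mean())
E
```

```text
scene [-0.58204796  2.57869511 -1.29887617] 0.9959056122448979
top [-2.19340228  2.18488985 -0.09195495] 0.9962287414965987
```

View pics/scene0.png

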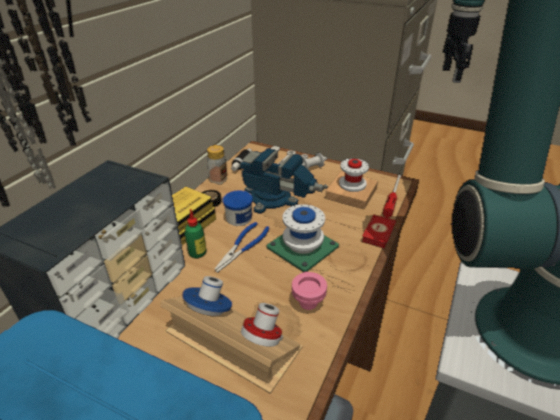

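View pics/top0.png

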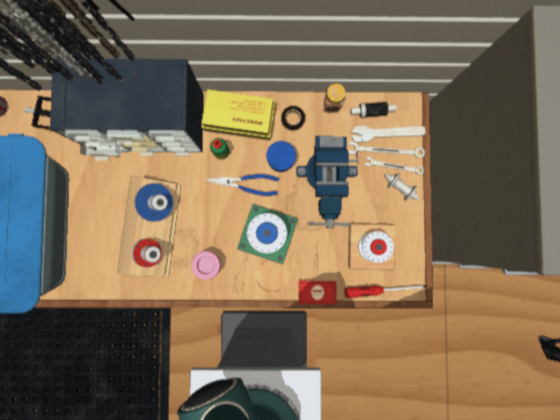

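```bash
python3 - <<'E'
from h import *
p=pickle.load(open('top0.pkl','rb'));s=pickle.load(open('scene0.pkl','rb'))
for n,q in (('top',p),('scene',s)):
    W=cloud(q).reshape(-1,3)
    # hub: points with z>.085 near approx
    if n=='top':
        C=cloud(q)
        for (u,v) in [(267,233),(155,203),(160,202),(125,250),(267,260),(300,270),(205,265)]: print((u,v),np.round(C[v,u],3))
    hc=cloud(p)[233,267][:2]
    m=(np.hypot(*(W[:,:2]-hc).T)<.06)
    print(n,'z hist',np.histogram(W[m][:,2],bins=np.arange(0,.12,.005)))
    for lo,hi,nm in ((.084,.095,'flange'),(.096,.106,'spigot')):
        P=W[m&(W[:,2]>lo)&(W[:,2]<hi)]
        (c,r)=cv2.minEnclosingCircle(P[:,:2].astype(np.float32))
        print(nm,len(P),np.round(c,4),round(r,4),'median',np.median(P,0),'mean',P.mean(0))
E
```

```text
(267, 233) [ 0.483 -0.031  0.099]
(155, 203) [0.551 0.225 0.101]
(160, 202) [0.554 0.216 0.093]
(125, 250) [0.443 0.298 0.079]
(267, 260) [ 0.418 -0.03   0.005]
(300, 270) [ 0.393 -0.112  0.002]
(205, 265) [0.407 0.118 0.041]
top z hist (array([  1,  83, 443,  71,   0,   0,   0,   0,   0,   0,   0,   0,   0,
         0,   0,   0,   2, 368, 466, 166, 232,   7,   0]), array([0.   , 0.005, 0.01 , 0.015, 0.02 , 0.025, 0.03 , 0.035, 0.04 ,
       0.045, 0.05 , 0.055, 0.06 , 0.065, 0.07 , 0.075, 0.08 , 0.085,
       0.09 , 0.095, 0.1  , 0.105, 0.11 , 0.115]))
flange 836 [ 0.4828 -0.03  ] 0.0459 median [ 0.48212588 -0.02985399  0.09033906] mean [ 0.482412   -0.02989081  0.09029049]
spigot 390 [ 0.4912 -0.0264] 0.0391 median [ 0.48307814 -0.02896913  0.10039683] mean [ 0.482968   -0.02981572  0.10045039]
scene z hist (array([  2,   2, 538,  80,   3,   0,  17, 112, 335,  48,  41,  52,  43,
        38,   1,   0,  23, 123, 516,  69, 236,   0,   0]), array([0.   , 0.005, 0.01 , 0.015, 0.02 , 0.025, 0.03 , 0.035, 0.04 ,
       0.045, 0.05 , 0.055, 0.06 , 0.065, 0.07 , 0.075, 0.08 , 0.085,
       0.09 , 0.095, 0.1  , 0.105, 0.11 , 0.115]))
flange 656 [ 0.4823 -0.0251] 0.0478 median [ 0.47577757 -0.00839187  0.0911762 ] mean [ 0.47937131 -0.01518929  0.0908141 ]
spigot 300 [ 0.4831 -0.024 ] 0.0265 median [ 0.48168686 -0.02098742  0.10101713] mean [ 0.48177407 -0.02172398  0.10085317]
```

```bash
python3 - <<'E'
from h import *
from scipy.optimize import least_squares
D={n:pickle.load(open(f'{n}0.pkl','rb')) for n in ['top','scene']}
for n,q in D.items():
    C=cloud(q);I=q['img'].astype(int);W=C.reshape(-1,3);I=I.reshape(-1,3)
    m=(np.abs(W[:,0]-.53)<.09)&(np.abs(W[:,1]-.23)<.09)&(W[:,2]>.02)&(W[:,2]<.2)
    blue=m&(I[:,2]>I[:,0]+40)&(I[:,2]>I[:,1]+20)
    P=W[blue];
    c=np.median(P,0)
    for k in range(5):
        c=P.mean(0) if k==0 else c
        U,S,V=np.linalg.svd(P-P.mean(0),full_matrices=False);nrm=V[2]*np.sign(V[2][2])
        r=(P-P.mean(0))@nrm; P=P[np.abs(r)<.004]
    c=P.mean(0)
    print(n,blue.sum(),len(P),'plane n',np.round(nrm,3),'tilt',np.degrees(np.arccos(nrm[2])),'az',np.degrees(np.arctan2(nrm[1],nrm[0])))
    # in-plane coords
    e1=np.cross(nrm,[0,0,1]);e1/=np.linalg.norm(e1);e2=np.cross(nrm,e1)
    X=np.stack([(P-c)@e1,(P-c)@e2],1).astype(np.float32)
    (cc,rr)=cv2.minEnclosingCircle(X); fc=c+cc[0]*e1+cc[1]*e2
    print('flange centre (z20)',np.round(fc,4),rr,'hull area r',np.sqrt(cv2.contourArea(cv2.convexHull(X))/np.pi))
    # boss points: above plane
    h=(W-fc)@nrm; d=np.linalg.norm((W-fc)-h[:,None]*nrm,axis=1)
    b=(h>.006)&(h<.05)&(d<.035)
    top=W[b&(h>.028)]
    A=W[b&(h>.006)&(h<.030)]
    print('boss',b.sum(),'top',len(top),'h med',np.median((top-fc)@nrm), 'topcentre',np.round(top.mean(0),4), 'proj off', [np.round(((top.mean(0)-fc)@e),4) for e in (e1,e2)])
    f=lambda v:np.hypot((A-fc)@e1-v[0],(A-fc)@e2-v[1])-.018
    print('cyl fit off',least_squares(f,[0,0],loss='soft_l1',f_scale=.002).x, e1,e2)
    # pink, and bench height
    bm=(np.abs(W[:,0]-.40)<.01)&(np.abs(W[:,1]-.05)<.03);print('bench z',np.median(W[bm][:,2]))
E
```

```text
top 799 749 plane n [-0.058 -0.572  0.818] tilt 35.08550145071656 az -95.7598022128279
flange centre (z20) [0.5559 0.2367 0.0679] 0.04502471163868904 hull area r 0.04366741939710628
boss 242 top 194 h med 0.03395612469702233 topcentre [0.5523 0.2178 0.0956] proj off [np.float64(0.0016), np.float64(-0.0003)]
cyl fit off [0.00124612 0.00177493] [-0.99495136  0.10035828  0.        ] [-0.0821227  -0.81416392 -0.5747982 ]
bench z -0.00017728932399241337
scene 563 534 plane n [-0.075 -0.546  0.835] tilt 33.41437280345187 az -97.86699176615761
flange centre (z20) [0.553  0.2432 0.0708] 0.04410899057984352 hull area r 0.042134312928302525
boss 402 top 163 h med 0.03359352389428233 topcentre [0.5499 0.2263 0.0987] proj off [np.float64(0.0007), np.float64(-0.001)]
cyl fit off [-0.00340024  0.0051496 ] [-0.99058848  0.13687389  0.        ] [-0.11424997 -0.82685386 -0.55069015]
bench z 0.0012107572928698462
```

```bash
python3 - <<'E'
from h import *
R=Ro.from_rotvec([-0.45241133,1.97369476,-1.96921167]).as_matrix();print(np.round(R,3))
p=pickle.load(open('top0.pkl','rb'));C=cloud(p);W=C.reshape(-1,3)
m=(W[:,1]<-.45)&(W[:,2]>.1)
print('cab',W[m].min(0),W[m].max(0)); m2=m&(W[:,0]<.45);print(np.round(W[m2][::40],2)[:30])
m=(W[:,0]<.7)&(W[:,0]>.3)&(W[:,1]>-.45)&(W[:,1]<.4)&(W[:,2]>.1);
for y in np.arange(-.45,.4,.05):
  k=m&(np.abs(W[:,1]-y)<.025)
  if k.sum():print(round(y,2),W[k][:,2].max(),W[k][W[k][:,2].argmax()])
E
```

```text
[[-0.9   -0.001  0.436]
 [-0.436  0.002 -0.9  ]
 [-0.    -1.    -0.002]]
cab [ 0.25124336 -0.57101941  0.10000015] [ 0.86048525 -0.45002203  0.46382672]
[[ 0.45 -0.45  0.11]
 [ 0.45 -0.45  0.2 ]
 [ 0.44 -0.46  0.15]
 [ 0.45 -0.45  0.33]
 [ 0.44 -0.45  0.17]
 [ 0.45 -0.45  0.34]
 [ 0.45 -0.46  0.46]
 [ 0.44 -0.45  0.23]
 [ 0.45 -0.45  0.38]
 [ 0.45 -0.48  0.46]
 [ 0.44 -0.45  0.29]
 [ 0.45 -0.45  0.42]
 [ 0.44 -0.45  0.15]
 [ 0.44 -0.45  0.33]
 [ 0.44 -0.45  0.46]
 [ 0.44 -0.45  0.22]
 [ 0.44 -0.45  0.38]
 [ 0.44 -0.47  0.46]
 [ 0.44 -0.46  0.28]
 [ 0.44 -0.46  0.41]
 [ 0.43 -0.46  0.15]
 [ 0.44 -0.45  0.33]
 [ 0.44 -0.45  0.45]
 [ 0.43 -0.46  0.22]
 [ 0.44 -0.45  0.38]
 [ 0.44 -0.47  0.46]
 [ 0.43 -0.46  0.27]
 [ 0.44 -0.45  0.42]
 [ 0.42 -0.45  0.15]
 [ 0.43 -0.45  0.33]]
-0.3 0.10558707683790458 [ 0.4657772  -0.2905192   0.10558708]
-0.25 0.10440211484613049 [ 0.46118421 -0.27476628  0.10440211]
-0.2 0.1331534496602318 [ 0.57437654 -0.19839987  0.13315345]
-0.15 0.1323699100088651 [ 0.65324057 -0.16756228  0.13236991]
-0.1 0.10371084587337465 [ 0.50614821 -0.12455932  0.10371085]
-0.05 1.1506019406677876 [ 0.4632423  -0.05066127  1.15060194]
-0.0 0.1060889804602787 [ 0.48067055 -0.01991067  0.10608898]
0.1 0.5989949351312275 [0.66648172 0.12244193 0.59899494]
0.15 0.6102739461362553 [0.66339414 0.14046711 0.61027395]
0.2 0.23372853969262053 [0.69149105 0.22005657 0.23372854]
0.25 0.23236973486514356 [0.69170434 0.24062056 0.23236973]
0.3 0.2324075821880538 [0.69344852 0.28902158 0.23240758]
0.35 0.23267337402069144 [0.68894188 0.34309953 0.23267337]
```

```bash
cat >> h.py <<'E'
def rot(rv): return Ro.from_rotvec(rv).as_matrix()
def plan(pos,rv,tpos,tR,n):
    """equal rows in the tool frame from pose to target; prints rows + predicted"""
    R=rot(rv) if np.shape(rv)==(3,) else np.array(rv);p=np.array(pos,float);tR=np.array(tR)
    w=Ro.from_matrix(R.T@tR).as_rotvec()
    for k in range(n):
        # slide assumed along tool axes before the row's turn
        d=(np.array(tpos)-p)/(n-k); w=Ro.from_matrix(R.T@tR).as_rotvec()/(n-k)
        s=np.round(R.T@d*1000,1); w=np.round(w,3)
        print(w.tolist(),s.tolist())
        p=p+R@s/1000; R=R@Ro.from_rotvec(w).as_matrix()
    print('end',np.round(p,4)); return p,R
E
python3 - <<'E'
from h import *
p,R=plan([.294,-.607,.247],[-0.45241133,1.97369476,-1.96921167],[.30,-.38,.285],rot([-0.45241133,1.97369476,-1.96921167]),5)
def down(a): # tool z at world angle a (deg), y down
    z=np.array([np.cos(np.radians(a)),np.sin(np.radians(a)),0]);y=np.array([0,0,-1.]);return np.stack([np.cross(y,z),y,z],1)
p,R=plan(p,R,[.43,-.03,.32],down(-6),8)
E
```

```text
[0.0, 0.0, 0.0] [-20.9, -7.5, -40.4]
[0.0, 0.0, 0.0] [-20.8, -7.5, -40.3]
[0.0, 0.0, 0.0] [-20.9, -7.5, -40.4]
[0.0, 0.0, 0.0] [-20.8, -7.5, -40.3]
[0.0, 0.0, 0.0] [-20.9, -7.5, -40.4]
end [ 0.3   -0.38   0.285]
[0.0, -0.127, -0.0] [-33.7, -4.3, -32.3]
[0.0, -0.127, -0.0] [-37.5, -4.3, -27.8]
[0.0, -0.127, -0.0] [-40.7, -4.3, -22.8]
[0.0, -0.127, -0.0] [-43.3, -4.3, -17.5]
[0.0, -0.127, -0.0] [-45.1, -4.3, -11.8]
[0.0, -0.127, -0.001] [-46.3, -4.3, -6.0]
[0.001, -0.127, -0.0] [-46.7, -4.4, -0.1]
[0.0, -0.126, -0.001] [-46.3, -4.3, 5.7]
end [ 0.43 -0.03  0.32]
```

>>> {"fn": "jog_arm", "kwargs": {"turn": [[0,0,0],[0,0,0],[0,0,0],[0,0,0],[0,0,0]], "slide": [[-21,-8,-41],[-21,-8,-41],[-21,-8,-41],[-21,-8,-41],[-21,-8,-41]], "grip": [100,100,100,100,100]}}

```text
time: 1.5
tool_pos: [0.2991, -0.3756, 0.2886]
tcp_rot: [-0.451, 1.971, -1.972]
wrist_force: [1.1, 0.1, 0.2]
width: 1.002
```

>>> {"fn": "jog_arm", "kwargs": {"turn": [[0,-0.127,0],[0,-0.127,0],[0,-0.127,0],[0,-0.127,0],[0,-0.127,0]], "slide": [[-34,-4,-32],[-37,-4,-28],[-41,-4,-23],[-43,-4,-17],[-45,-4,-12]], "grip": [100,100,100,100,100]}}

```text
time: 2.0
tool_pos: [0.3806, -0.1573, 0.3089]
tcp_rot: [-0.941, 1.552, -1.554]
wrist_force: [1.1, -0.3, -0.5]
width: 0.997
```

>>> {"fn": "jog_arm", "kwargs": {"turn": [[0,-0.127,0],[0,-0.127,0],[0,-0.127,0],[0,0,0]], "slide": [[-46,-4,-6],[-47,-4,0],[-46,-4,6],[0,0,0]], "grip": [100,100,100,100]}}

```text
time: 2.4
tool_pos: [0.4308, -0.0232, 0.3213]
tcp_rot: [-1.16, 1.278, -1.278]
wrist_force: [-0.5, -0.6, -0.6]
width: 1.002
```

```bash
python3 - <<'E'
from workcell import bot, eyes, nets
from h import *
p=eyes.read_camera('wrist');s=bot.read_state()
pickle.dump((p,s),open('w1.pkl','wb'));cv2.imwrite('pics/w1.png',p['img'][:,:,::-1])
print(s['tool_pos'],s['tcp_rot'],s['q']);print(p['position'],p['rotation'],p['intrinsics'][0,0])
R,t=cam(p);T=rot(s['tcp_rot']);print('cam in tool',T.T@(t-s['tool_pos']),'\n',np.round(T.T@R,3))
E
```

```text
[ 0.4300221  -0.02555095  0.32080731] [-1.160283    1.28058892 -1.2815425 ] [-1.17363279e-01 -2.53212495e-01  1.99185012e+00  2.38784906e-04
  1.40201791e+00 -1.91243749e-02]
[0.43795505 0.06217497 0.44624589] [ 2.80815958 -0.13287717 -0.01975467] 364.04268337780417
cam in tool [-0.08810826 -0.12542004 -0.00059499] 
 [[-0.004  0.946  0.325]
 [-0.001 -0.325  0.946]
 [ 1.     0.004  0.002]]
```

View pics/w1.png

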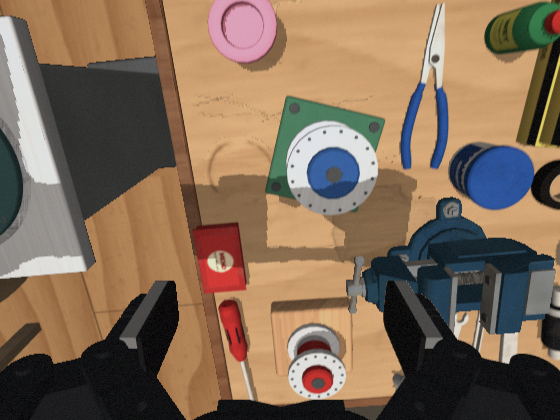

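```bash
cat >> h.py <<'E'
def hubfit(q,c0=(.4825,-.029)):
    W=cloud(q).reshape(-1,3);I=q['img'].reshape(-1,3).astype(int)
    near=np.hypot(*(W[:,:2]-c0).T)<.062
    fl=near&(W[:,2]>.086)&(W[:,2]<.0945)
    P=W[fl]; (c,r)=cv2.minEnclosingCircle(P[:,:2].astype(np.float32))
    H=P[cv2.convexHull(P[:,:2].astype(np.float32),returnPoints=False)[:,0]]
    sp=near&(W[:,2]>.097)&(W[:,2]<.104)&(I[:,2]>I[:,0]+30)
    S=W[sp]; e=cv2.minEnclosingCircle(S[:,:2].astype(np.float32))
    e2=cv2.fitEllipse(cv2.convexHull(S[:,:2].astype(np.float32)))
    U,s_,V=np.linalg.svd(P-P.mean(0),full_matrices=False)
    print('flange',np.round(c,4),round(r,4),'z',np.median(P[:,2]),'n',np.round(V[2],3),'spig',np.round(e[0],4),round(e[1],4),'ell',np.round(e2[0],4),np.round(e2[1],4),'z',np.median(S[:,2]),len(P),len(S))
E
python3 - <<'E'
from h import *
hubfit(pickle.load(open('top0.pkl','rb')));hubfit(pickle.load(open('scene0.pkl','rb')))
p,s=pickle.load(open('w1.pkl','rb'));hubfit(p)
W=cloud(p);print('bench',[np.round(W[v,u],4) for u,v in((300,60),(380,80),(180,160))])
E
```

```text
flange [ 0.4828 -0.03  ] 0.0459 z 0.0903715084184391 n [ 0.002 -0.     1.   ] spig [ 0.4833 -0.0296] 0.0254 ell [ 0.4832 -0.0295] [0.0493 0.0503] z 0.10034981065588466 816 328
flange [ 0.4823 -0.0251] 0.0478 z 0.09122021358121984 n [-0.005  0.013  1.   ] spig [ 0.4829 -0.024 ] 0.0264 ell [ 0.4817 -0.0243] [0.0472 0.051 ] z 0.10102414353661415 626 255
flange [ 0.4819 -0.0264] 0.0461 z 0.08927075790711303 n [-0.    -0.001  1.   ] spig [ 0.482  -0.0261] 0.0257 ell [ 0.482  -0.0259] [0.0499 0.0508] z 0.0991065388994784 4285 1810
bench [array([ 0.4632,  0.0849, -0.0019]), array([ 0.554 ,  0.0546, -0.0015]), array([ 0.306 , -0.016 , -0.0006])]
```

```bash
cat >> h.py <<'E'
def grasp(n,zdir=(1,0,0)):
    n=np.array(n)/np.linalg.norm(n);y=-n;z=np.array(zdir,float);z-=z@y*y;z/=np.linalg.norm(z);return np.stack([np.cross(y,z),y,z],1)
E
python3 - <<'E'
from h import *
n=np.array([-.058,-.572,.818]);a=np.radians(-95.8);n=np.array([np.sin(np.radians(35))*np.cos(a),np.sin(np.radians(35))*np.sin(a),np.cos(np.radians(35))])
fc=np.array([.555,.240,.068]);R=grasp(n,[-n[1],n[0],0])
print(n);plan([.430,-.0256,.3208],[-1.160283,1.28058892,-1.2815425],fc+n*.15,R,6)
E
```

```text
[-0.05796351 -0.57064013  0.81915204]
[-0.0, 0.001, 0.102] [-31.8, 21.7, 16.3]
[-0.0, 0.0, 0.102] [-29.4, 24.8, 16.3]
[-0.0, 0.001, 0.102] [-26.7, 27.7, 16.3]
[-0.0, 0.0, 0.102] [-23.8, 30.2, 16.3]
[-0.0, 0.001, 0.101] [-20.6, 32.5, 16.3]
[-0.0, 0.0, 0.102] [-17.2, 34.4, 16.2]
end [0.5463 0.1545 0.1909]
```

>>> {"fn": "jog_arm", "kwargs": {"turn": [[0,0,0.102],[0,0,0.102],[0,0,0.102],[0,0,0.102],[0,0,0.102]], "slide": [[-32,22,16],[-29,25,16],[-27,28,16],[-24,30,16],[-21,32,16]], "grip": [100,100,100,100,100]}}

```text
time: 2.95
tool_pos: [0.5266, 0.1213, 0.2117]
tcp_rot: [-0.752, 1.462, -0.906]
wrist_force: [-0.0, -0.0, 0.2]
width: 0.997
```

>>> {"fn": "jog_arm", "kwargs": {"turn": [[0,0,0.102],[0,0,0]], "slide": [[-17,34,16],[0,0,0]], "grip": [100,100]}}

```text
time: 3.15
tool_pos: [0.5428, 0.1509, 0.1848]
tcp_rot: [-0.678, 1.497, -0.826]
wrist_force: [-0.7, -0.1, -0.3]
width: 1.001
```

```bash
cat >> h.py <<'E'
def capfit(q,c0,rad=.09):
    W=cloud(q).reshape(-1,3);I=q['img'].reshape(-1,3).astype(int)
    m=np.linalg.norm(W-c0,axis=1)<rad
    P=W[m&(I[:,2]>I[:,0]+40)&(I[:,2]>I[:,1]+20)]
    for k in range(6):
        U,S,V=np.linalg.svd(P-P.mean(0),full_matrices=False);n=V[2]*np.sign(V[2][2]);P=P[np.abs((P-P.mean(0))@n)<(.004 if k<3 else .0025)]
    c=P.mean(0);e1=np.cross(n,[0,0,1.]);e1/=np.linalg.norm(e1);e2=np.cross(n,e1)
    X=np.stack([(P-c)@e1,(P-c)@e2],1).astype(np.float32);cc,rr=cv2.minEnclosingCircle(X)
    el=cv2.fitEllipse(cv2.convexHull(X))
    fc=c+cc[0]*e1+cc[1]*e2; fe=c+el[0][0]*e1+el[0][1]*e2
    h=(W-fc)@n;d=np.linalg.norm((W-fc)-h[:,None]*n,axis=1)
    T=W[(h>.031)&(h<.038)&(d<.03)]
    print('n',np.round(n,4),'fc',np.round(fc,4),round(rr,4),'ell',np.round(fe,4),np.round(el[1],4),len(P))
    if len(T)>20:
        X=np.stack([(T-fc)@e1,(T-fc)@e2],1).astype(np.float32);c2,r2=cv2.minEnclosingCircle(X);el=cv2.fitEllipse(cv2.convexHull(X))
        print('bosstop',len(T),'h',np.median((T-fc)@n),'off',np.round(c2,4),round(r2,4),np.round(el[0],4),np.round(el[1],4),'world',np.round(fc+c2[0]*e1+c2[1]*e2+n*.034,4))
    return fc,n
E
python3 - <<'E'
from workcell import bot, eyes, nets
from h import *
p=eyes.read_camera('wrist');s=bot.read_state()
pickle.dump((p,s),open('w2.pkl','wb'));cv2.imwrite('pics/w2.png',p['img'][:,:,::-1])
print(s['tool_pos'],s['tcp_rot'],s['q'])
capfit(p,np.array([.555,.24,.068]))
E
```

```text
[0.54311664 0.15035226 0.18703121] [-0.67917396  1.49354338 -0.8274736 ] [-0.12056957  0.09377795  2.04062557  0.68647123  1.13133672 -0.35303789]
n [-0.0632 -0.5699  0.8193] fc [0.554  0.2395 0.0662] 0.0457 ell [0.554  0.2395 0.0663] [0.0904 0.0906] 7540
bosstop 1943 h 0.034114344583944085 off [-0.0001  0.0003] 0.018 [-0.0001  0.0002] [0.0352 0.0354] world [0.552  0.2198 0.0939]
```

View pics/w2.png

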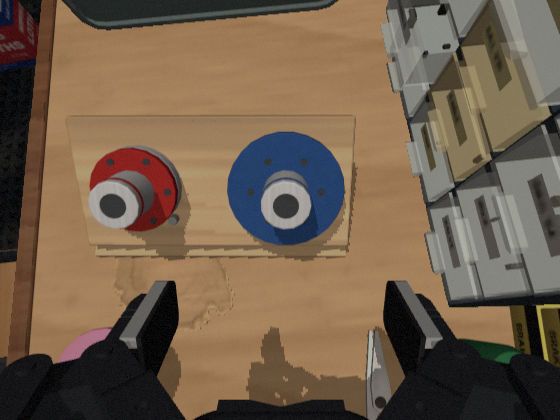

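```bash
python3 - <<'E'
from h import *
n=np.array([-.0628,-.570,.8193]);fc=np.array([.554,.2395,.0665]);R=grasp(n,[-n[1],n[0],0])
p,R2=plan([.5431,.1504,.187],[-0.67917396,1.49354338,-0.8274736],fc+n*.07,R,3)
plan(p,R2,fc+n*.0215,R,3)
E
```

```text
[0.003, -0.0, -0.0] [-1.5, 26.7, 0.6]
[0.003, -0.001, -0.0] [-1.5, 26.7, 0.5]
[0.002, -0.0, -0.0] [-1.4, 26.8, 0.4]
end [0.5496 0.1996 0.1238]
[0.0, -0.0, -0.0] [0.0, 16.2, -0.0]
[0.0, -0.0, -0.0] [0.0, 16.1, -0.0]
[0.0, -0.0, -0.0] [0.0, 16.2, -0.0]
end [0.5527 0.2273 0.0841]
```

>>> {"fn": "jog_arm", "kwargs": {"turn": [[0.003,0,0],[0.003,0,0],[0.002,0,0],[0,0,0],[0,0,0]], "slide": [[-1.5,27,0.5],[-1.5,27,0.5],[-1.5,26,0.5],[0,10,0],[0,0,0]], "grip": [100,100,100,100,100]}}

```text
time: 3.7
tool_pos: [0.5517, 0.2063, 0.1196]
tcp_rot: [-0.672, 1.482, -0.833]
wrist_force: [0.1, -0.1, -0.4]
width: 1.0
```

```bash
python3 - <<'E'
from workcell import bot, eyes, nets
from h import *
s=bot.read_state();print(s['tool_pos'],s['tcp_rot'],s['wrist_force'])
n=np.array([-.0628,-.570,.8193]);fc=np.array([.554,.2395,.0665]);R=grasp(n,[-n[1],n[0],0])
plan(s['tool_pos'],s['tcp_rot'],fc+n*.0215,R,3)
E
```

```text
[0.55173306 0.20630914 0.11958655] [-0.67197663  1.48211918 -0.83298942] [ 0.06590906 -0.08654227 -0.41822599]
[-0.001, 0.002, -0.0] [1.1, 13.7, -0.5]
[-0.001, 0.001, -0.0] [1.1, 13.7, -0.5]
[-0.002, 0.002, -0.001] [1.0, 13.6, -0.5]
end [0.5527 0.2272 0.0842]
```

>>> {"fn": "jog_arm", "kwargs": {"turn": [[-0.001,0.002,0],[-0.001,0.002,0],[0,0,0]], "slide": [[1,15,-0.5],[1,15,-0.5],[0,0,0]], "grip": [100,100,100]}}

```text
time: 4.0
tool_pos: [0.5518, 0.2226, 0.0921]
tcp_rot: [-0.673, 1.489, -0.832]
wrist_force: [-0.8, -0.9, 0.1]
width: 0.999
```

```bash
python3 - <<'E'
from workcell import bot, eyes, nets
from h import *
for i in range(2):
    p=eyes.read_camera('wrist')
    s=bot.read_state();print(s['tool_pos'],s['tcp_rot'],s['wrist_force'])
cv2.imwrite('pics/w3.png',p['img'][:,:,::-1])
n=np.array([-.0628,-.570,.8193]);fc=np.array([.554,.2395,.0665]);R=grasp(n,[-n[1],n[0],0])
plan(s['tool_pos'],s['tcp_rot'],fc+n*.0215,R,1)
capfit(p,fc)
E
```

```text
[0.55213857 0.222495   0.09274488] [-0.67264405  1.48822566 -0.83249953] [ 0.3187899  -1.26980222 -0.15627813]
[0.55262289 0.22240762 0.09332115] [-0.67194059  1.48744932 -0.83277018] [ 0.26500093 -0.81118453 -0.6482129 ]
[-0.001, 0.0, -0.001] [1.3, 10.3, -0.5]
end [0.5527 0.2273 0.0841]
n [-0.0627 -0.5696  0.8196] fc [0.5541 0.2395 0.0662] 0.0459 ell [0.5542 0.2397 0.0663] [0.0906 0.0908] 16623
bosstop 5494 h 0.034089683600148454 off [-0.0003  0.0003] 0.0183 [-0.      0.0001] [0.0353 0.036 ] world [0.5523 0.2199 0.0939]
```

View pics/w3.png

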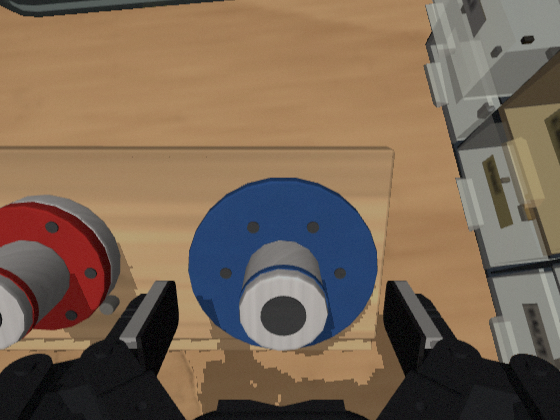

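>>> {"fn": "jog_arm", "kwargs": {"turn": [[0,0,0],[0,0,0],[0,0,0]], "slide": [[1.2,10,-0.5],[0,0,0],[0,0,0]], "grip": [100,100,60], "newtons": 60}}

```text
time: 4.4
tool_pos: [0.5529, 0.2271, 0.0847]
tcp_rot: [-0.672, 1.487, -0.833]
wrist_force: [-0.7, 0.4, 0.8]
width: 0.86
```

```bash
python3 - <<'E'
from workcell import bot, eyes, nets
from h import *
for i in range(2):
    p=eyes.read_camera('wrist')
    s=bot.read_state();print(s['tool_pos'],s['tcp_rot'],s['wrist_force'],s['width'])
cv2.imwrite('pics/w4.png',p['img'][:,:,::-1])
n=np.array([-.0628,-.570,.8193]);fc=np.array([.554,.2395,.0665]);R=grasp(n,[-n[1],n[0],0])
plan(s['tool_pos'],s['tcp_rot'],fc+n*.0215,R,1)
E
```

```text
[0.55307607 0.22712103 0.08489669] [-0.6712088   1.48660298 -0.83319598] [-0.62602695 -1.33322099 -0.13683648] 0.7762868967021533
[0.55323535 0.22705409 0.08508037] [-0.67089348  1.48637058 -0.83337938] [-0.05074496  0.38007375 -0.1280941 ] 0.6877940252246545
[-0.003, 0.001, -0.001] [0.5, 0.9, -0.6]
end [0.5527 0.2272 0.0841]
```

View pics/w4.png

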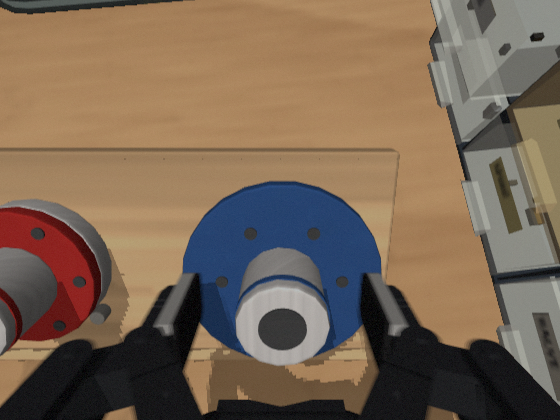

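>>> {"fn": "jog_arm", "kwargs": {"turn": [[0,0,0],[0,0,0],[0,0,0],[0,0,0],[0,0,0]], "slide": [[0.4,0.5,-0.5],[0,0,0],[0,0,0],[0,0,0],[0,0,0]], "grip": [50,35,20,20,20], "newtons": 70}}

```text
time: 5.0
tool_pos: [0.5532, 0.2268, 0.0848]
tcp_rot: [-0.67, 1.486, -0.834]
wrist_force: [-0.4, -3.7, 4.3]
width: 0.401
```

```bash
python3 - <<'E'
from workcell import bot, eyes, nets
from h import *
p=eyes.read_camera('wrist')
s=bot.read_state();print(s['tool_pos'],s['tcp_rot'],s['wrist_force'],s['width'])
cv2.imwrite('pics/w5.png',p['img'][:,:,::-1])
capfit(p,np.array([.554,.2395,.0665]))
E
```

```text
[0.55313782 0.22685874 0.0848163 ] [-0.67043934  1.48560781 -0.83382292] [-1.59572026 -3.44523571  3.86556752] 0.40254651561779964
n [-0.0679 -0.5676  0.8205] fc [0.5539 0.2396 0.0663] 0.0457 ell [0.5539 0.24   0.0666] [0.0901 0.0908] 13608
bosstop 7006 h 0.034084772179162004 off [ 0.0001 -0.0074] 0.0291 [-0.     -0.0004] [0.0355 0.0617] world [0.5523 0.2263 0.0984]
```

View pics/w5.png

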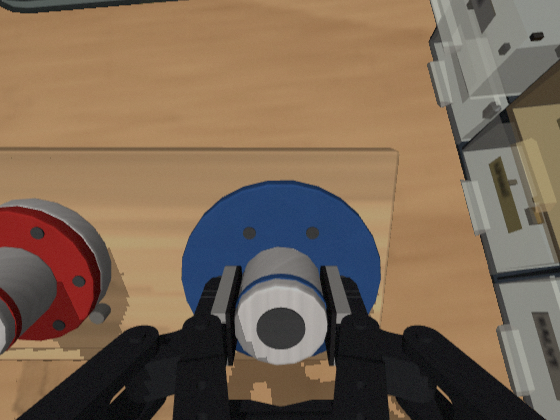

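>>> {"fn": "jog_arm", "kwargs": {"turn": [[0,0,0],[0,0,0],[0,0,0],[0,0,0],[0,0,0]], "slide": [[0,-5,0],[0,-10,0],[0,-20,0],[0,-30,0],[0,0,0]], "grip": [20,20,20,20,20], "newtons": 80}}

```text
time: 5.55
tool_pos: [0.5499, 0.1887, 0.1402]
tcp_rot: [-0.669, 1.483, -0.836]
wrist_force: [0.9, 0.1, -1.4]
width: 0.4
```

```bash
python3 - <<'E'
from workcell import bot, eyes, nets
from h import *
p=eyes.read_camera('wrist')
s=bot.read_state();print(s['tool_pos'],s['tcp_rot'],s['wrist_force'],s['torque'],s['width'])
pickle.dump((p,s),open('w6.pkl','wb'))
cv2.imwrite('pics/w6.png',p['img'][:,:,::-1])
T=rot(s['tcp_rot'])
fc,n=capfit(p,np.array(s['tool_pos'])+T@[0,.02,0])
print('in tool',T.T@(fc-s['tool_pos']),T.T@n)
E
```

```text
[0.54915396 0.18920368 0.1387299 ] [-0.66940082  1.48455369 -0.8350209 ] [-0.74914404 -0.21148794 -2.24930063] [-0.50871109  0.06010273 -0.02776143] 0.39837680599666786
n [-0.0721 -0.5673  0.8204] fc [0.551  0.2016 0.1218] 0.0459 ell [0.5509 0.2017 0.1218] [0.0904 0.0907] 13611
bosstop 7020 h 0.03408121740349015 off [ 0.0001 -0.0071] 0.0292 [ 0.0005 -0.0002] [0.0353 0.0625] world [0.5492 0.1881 0.1537]
in tool [-0.00051515  0.02108015  0.00039284] [-0.00320049 -0.99998625 -0.00415396]
```

View pics/w6.png

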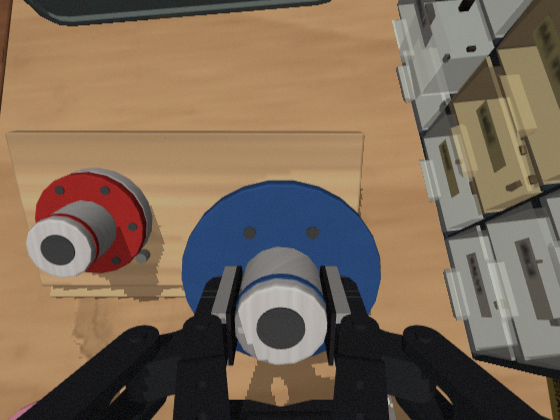

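```bash
python3 - <<'E'
from h import *
p,s=pickle.load(open('w6.pkl','rb'))
n=[0,0,1];R=grasp(n,[np.cos(np.radians(-6.3)),np.sin(np.radians(-6.3)),0])
p,R2=plan(s['tool_pos'],s['tcp_rot'],np.array([.545,.165,.19]),rot(s['tcp_rot']),2)
p,R2=plan(p,R2,np.array([.482,-.0262,.205]),R,8)
E
```

```text
[0.0, 0.0, 0.0] [-4.7, -28.0, -0.6]
[0.0, 0.0, 0.0] [-4.7, -28.1, -0.6]
end [0.545 0.165 0.19 ]
[-0.001, -0.0, -0.076] [19.1, -15.7, -5.1]
[-0.001, -0.0, -0.077] [20.2, -14.2, -5.2]
[-0.001, 0.0, -0.076] [21.2, -12.6, -5.2]
[-0.001, 0.0, -0.077] [22.1, -10.9, -5.2]
[-0.0, 0.0, -0.076] [22.9, -9.2, -5.2]
[-0.001, 0.0, -0.077] [23.6, -7.4, -5.2]
[-0.0, 0.0, -0.076] [24.1, -5.6, -5.2]
[-0.001, 0.0, -0.077] [24.4, -3.8, -5.2]
end [ 0.482  -0.0262  0.205 ]
```

>>> {"fn": "jog_arm", "kwargs": {"turn": [[0,0,0],[0,0,0],[-0.001,0,-0.076],[-0.001,0,-0.077],[-0.001,0,-0.076]], "slide": [[-5,-28,0],[-5,-28,0],[19,-16,-5],[20,-14,-5],[21,-13,-5]], "grip": [20,20,20,20,20]}}

```text
time: 6.1
tool_pos: [0.521, 0.0941, 0.194]
tcp_rot: [-0.859, 1.429, -1.006]
wrist_force: [0.5, 0.4, -2.5]
width: 0.398
```

>>> {"fn": "jog_arm", "kwargs": {"turn": [[-0.001,0,-0.077],[0,0,-0.076],[-0.001,0,-0.077],[0,0,-0.076],[-0.001,0,-0.077]], "slide": [[22,-11,-5],[23,-9,-5],[23.5,-7,-5],[24,-5.5,-5],[24.5,-4,-5]], "grip": [20,20,20,20,20]}}

```text
time: 6.6
tool_pos: [0.4828, -0.0251, 0.2028]
tcp_rot: [-1.163, 1.292, -1.287]
wrist_force: [-0.6, -0.3, -1.7]
width: 0.399
```

>>> {"fn": "jog_arm", "kwargs": {"turn": [[0,0,0],[0,0,0]], "slide": [[0,0,0],[0,0,0]], "grip": [20,20]}}

```text
time: 6.8
tool_pos: [0.4835, -0.0238, 0.2031]
tcp_rot: [-1.158, 1.294, -1.284]
wrist_force: [-0.8, -0.5, -1.4]
width: 0.396
```

```bash
python3 - <<'E'
from workcell import bot, eyes, nets
from h import *
p=eyes.read_camera('wrist')
s=bot.read_state();print(s['tool_pos'],s['tcp_rot'],s['wrist_force'],s['torque'],s['width'])
q=eyes.read_camera('scene')
s2=bot.read_state();print(s2['tool_pos'],s2['tcp_rot'])
pickle.dump((p,s,q),open('w7.pkl','wb'))
cv2.imwrite('pics/w7.png',np.hstack([p['img'][:,:,::-1][:,100:500],q['img'][100:,180:][:320,:380,::-1].copy().repeat(1,0) if 0 else cv2.resize(q['img'][150:360,200:400,::-1],(400,420))]))
T=rot(s['tcp_rot']);print(np.round(T,4))
fc,n=capfit(p,np.array(s['tool_pos'])+T@[0,.02,0])
print('in tool',T.T@(fc-s['tool_pos']),T.T@n)
hubfit(p)
E
```

```text
[ 0.48369106 -0.02389214  0.20321898] [-1.15811107  1.29336996 -1.28455427] [ 0.0102228   0.0527312  -3.31475995] [ 0.05284583 -0.03355037  0.03405354] 0.3980494494909714
[ 0.48389623 -0.02406153  0.20342815] [-1.15800166  1.29302675 -1.28505896]
[[-0.1081 -0.0049  0.9941]
 [-0.9941  0.0024 -0.1081]
 [-0.0019 -1.     -0.0051]]
n [0.003 0.    1.   ] fc [ 0.4827 -0.023   0.1812] 0.0458 ell [ 0.4828 -0.0228  0.1812] [0.0906 0.0909] 13663
bosstop 7036 h 0.034122310692779864 off [-0.0073  0.0009] 0.0292 [-0.0006  0.0004] [0.0356 0.0617] world [ 0.4836 -0.0157  0.2152]
in tool [-0.00073502  0.02202581 -0.00095029] [-0.00225973 -0.99999502 -0.00220348]Traceback (most recent call last):
  File "<stdin>", line 12, in <module>
  File "h.py", line 29, in hubfit
    e2=cv2.fitEllipse(cv2.convexHull(S[:,:2].astype(np.float32)))
cv2.error: OpenCV(4.12.0) /io/opencv/modules/imgproc/src/shapedescr.cpp:356: error: (-215:Assertion failed) n >= 0 && (depth == CV_32F || depth == CV_32S) in function 'fitEllipseNoDirect'
```

View pics/w7.png

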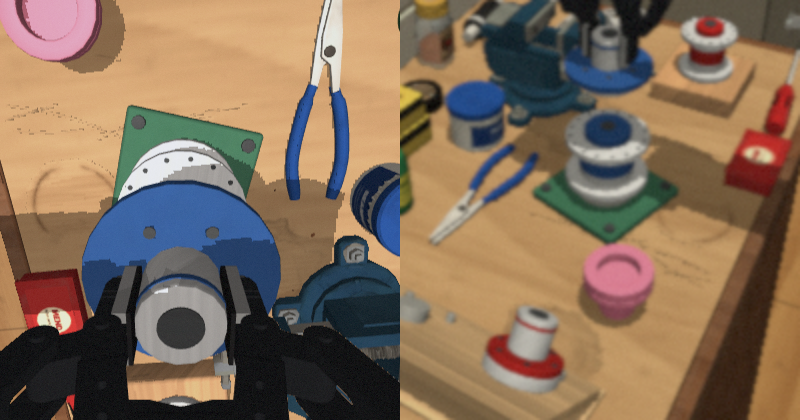

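```bash
python3 - <<'E'
from h import *
from scipy.optimize import least_squares
p,s,q=pickle.load(open('w7.pkl','rb'))
capfit(q,np.array([.483,-.02,.182]))
hubfit(q)
W=cloud(p).reshape(-1,3)
P=W[(np.abs(W[:,2]-.0895)<.004)&(np.hypot(W[:,0]-.482,W[:,1]+.026)<.06)]
print(len(P),P.min(0),P.max(0),np.median(P[:,2]))
H=P[cv2.convexHull(P[:,:2].astype(np.float32),returnPoints=False)[:,0]]
H=H[np.hypot(H[:,0]-.482,H[:,1]+.026)>.043]
r=least_squares(lambda v:np.hypot(H[:,0]-v[0],H[:,1]-v[1])-.0459,[.482,-.026],loss='soft_l1',f_scale=.001);print(r.x,len(H),np.round(r.fun,4))
E
```

```text
n [ 0.3173 -0.9279  0.1959] fc [ 0.4804 -0.0115  0.147 ] 0.055 ell [ 0.4837 -0.0114  0.1423] [0.0896 0.2645] 85
flange [ 0.4821 -0.0258] 0.0477 z 0.09121564085120343 n [-0.005  0.011  1.   ] spig [ 0.4825 -0.0234] 0.0252 ell [ 0.4819 -0.0233] [0.0468 0.0496] z 0.10092077576607617 626 239
3036 [ 0.44028811 -0.02054016  0.08557475] [0.52783807 0.01957121 0.0916925 ] 0.0892579108247922
[ 0.48249018 -0.02640477] 36 [-0.0002 -0.0001 -0.0001 -0.0003 -0.0002 -0.0002 -0.0001  0.     -0.
 -0.      0.0002  0.0001  0.0003 -0.0001  0.      0.0001  0.0001  0.0001
  0.0001  0.0002  0.     -0.     -0.0001 -0.0001 -0.0001 -0.0001 -0.0001
  0.0001  0.0002  0.0002 -0.     -0.     -0.0001 -0.0002 -0.0003 -0.0005]
```

>>> {"fn": "jog_arm", "kwargs": {"turn": [[0,0,0],[0,0,0],[0,0,0],[0,0,0]], "slide": [[3.4,20,0],[0,20,0],[0,15,0],[0,0,0]], "grip": [20,20,20,20]}}

```text
time: 7.3
tool_pos: [0.4815, -0.0276, 0.1464]
tcp_rot: [-1.161, 1.296, -1.284]
wrist_force: [-0.8, 0.8, -2.0]
width: 0.4
```

```bash
python3 - <<'E'
from workcell import bot, eyes, nets
from h import *
for i in range(2):
    p=eyes.read_camera('wrist')
    s=bot.read_state();print(s['tool_pos'],s['tcp_rot'],s['wrist_force'],s['width'])
    T=rot(s['tcp_rot'])
    fc,n=capfit(p,np.array(s['tool_pos'])+T@[0,.02,0])
q=eyes.read_camera('scene')
pickle.dump((p,s,q),open('w8.pkl','wb'))
cv2.imwrite('pics/w8.png',np.hstack([p['img'][:,:,::-1][:,100:500],cv2.resize(q['img'][150:360,200:400,::-1],(400,420))]))
d=np.array([.4823,-.0263,.1093])-fc;print('togo tool mm',T.T@d*1e3)
E
```

```text
[ 0.48262139 -0.02779766  0.14791749] [-1.15986587  1.29438688 -1.28486942] [-0.17658569  0.22532618 -1.48222808] 0.4015982832897258
n [6.7e-03 3.0e-04 1.0e+00] fc [ 0.4809 -0.0268  0.1246] 0.0458 ell [ 0.4807 -0.0267  0.1246] [0.0907 0.0909] 13625
bosstop 7017 h 0.0340777391192333 off [-0.0072  0.001 ] 0.0291 [-0.0005 -0.0002] [0.0349 0.0624] world [ 0.4818 -0.0195  0.1586]
[ 0.48365838 -0.02798789  0.14911815] [-1.15827656  1.2923146  -1.28628774] [ 1.30854451 -0.65570559 -1.39698315] 0.3965257311165572
n [0.0044 0.0013 1.    ] fc [ 0.4819 -0.0269  0.1261] 0.0457 ell [ 0.4819 -0.0268  0.1261] [0.0905 0.0908] 13635
bosstop 7018 h 0.03407725131347031 off [-0.0063  0.0026] 0.0292 [-0.0002 -0.    ] [0.0348 0.0628] world [ 0.4828 -0.0201  0.16  ]
togo tool mm [-0.58566027 16.75029483  0.37396657]
```

View pics/w8.png

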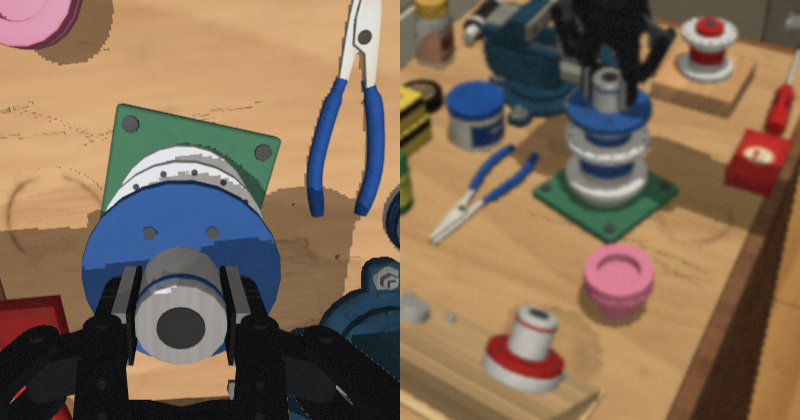

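>>> {"fn": "jog_arm", "kwargs": {"turn": [[0,0,0],[0,0,0],[0,0,0],[0,0,0]], "slide": [[0,0,0],[0,0,0],[0,0,0],[0,0,0]], "grip": [20,20,20,20]}}

```text
time: 7.85
tool_pos: [0.4841, -0.0283, 0.1499]
tcp_rot: [-1.157, 1.291, -1.288]
wrist_force: [-0.2, -0.8, -2.1]
width: 0.4
```

```bash
cat >> h.py <<'E'
def arcfit(p):
    from scipy.optimize import least_squares
    W=cloud(p).reshape(-1,3)
    P=W[(np.abs(W[:,2]-.0895)<.004)&(np.hypot(W[:,0]-.482,W[:,1]+.026)<.06)]
    H=P[cv2.convexHull(P[:,:2].astype(np.float32),returnPoints=False)[:,0]]
    H=H[np.hypot(H[:,0]-.482,H[:,1]+.026)>.043]
    r=least_squares(lambda v:np.hypot(H[:,0]-v[0],H[:,1]-v[1])-.0459,[.482,-.026],loss='soft_l1',f_scale=.001);print('hub',r.x,len(H),np.abs(r.fun).max(),np.median(P[:,2]));return r.x
E
python3 - <<'E'
from workcell import bot, eyes, nets
from h import *
for i in range(3):
    p=eyes.read_camera('wrist')
    s=bot.read_state();print(s['tool_pos'],s['tcp_rot'],s['wrist_force'],s['width'])
    T=rot(s['tcp_rot'])
    fc,n=capfit(p,np.array(s['tool_pos'])+T@[0,.02,0]); arcfit(p)
    d=np.array([.4823,-.0263,.1093])-fc;print('togo tool mm',T.T@d*1e3)
E
```

```text
[ 0.4839958  -0.02827048  0.1497607 ] [-1.15734962  1.29074838 -1.28761561] [-0.91844934  0.45250906 -2.96841741] 0.3992971943915916
n [4.0e-04 2.7e-03 1.0e+00] fc [ 0.4833 -0.0275  0.128 ] 0.0457 ell [ 0.4834 -0.0274  0.128 ] [0.0906 0.0908] 13639
bosstop 6993 h 0.034076628842864214 off [-0.0003  0.0076] 0.029 [-0.0003  0.0003] [0.035  0.0627] world [ 0.4841 -0.0199  0.162 ]
hub [ 0.48248657 -0.02632419] 32 0.00034099925282855825 0.0891562732691912
togo tool mm [-1.07156381 18.71179876 -1.04409399]
[ 0.48390111 -0.02828471  0.14963927] [-1.15756348  1.29088714 -1.28749376] [-0.1259609   0.13586646 -2.14603527] 0.3968292293661636
n [5.0e-04 2.5e-03 1.0e+00] fc [ 0.4832 -0.0276  0.1279] 0.0458 ell [ 0.4833 -0.0273  0.1279] [0.0906 0.0908] 13643
bosstop 7023 h 0.03409137651070732 off [-0.0007  0.0075] 0.0291 [0.0003 0.0004] [0.0356 0.0622] world [ 0.4839 -0.0201  0.1618]
hub [ 0.48242518 -0.02629683] 34 0.0004413327140607437 0.08916730266680045
togo tool mm [-1.233954   18.56768592 -1.0160679 ]
[ 0.48387378 -0.02827771  0.14956948] [-1.15762209  1.29101302 -1.28747168] [ 0.36976289 -0.1609908  -2.20919145] 0.3980619316608044
n [5.e-04 2.e-03 1.e+00] fc [ 0.4832 -0.0276  0.1278] 0.0459 ell [ 0.4832 -0.0275  0.1278] [0.0906 0.091 ] 13634
bosstop 7007 h 0.034095532284304536 off [-0.0008  0.0073] 0.0291 [-0.0004  0.0006] [0.0353 0.0617] world [ 0.4841 -0.0203  0.1617]
hub [ 0.48244396 -0.02629306] 32 0.0005439553842753048 0.08918017506470279
togo tool mm [-1.18324552 18.45400586 -0.99145202]
```

>>> {"fn": "jog_arm", "kwargs": {"turn": [[0,0,0],[0,0,0],[0,0,0],[0,0,0],[0,0,0]], "slide": [[-1.2,3,-0.9],[0,3,0],[0,0,0],[0,0,0],[0,0,0]], "grip": [20,20,20,20,20]}}

```text
time: 8.5
tool_pos: [0.4831, -0.027, 0.1434]
tcp_rot: [-1.158, 1.291, -1.287]
wrist_force: [0.3, 0.4, -1.9]
width: 0.396
```

```bash
python3 - <<'E'
from workcell import bot, eyes, nets
from h import *
for i in range(2):
    p=eyes.read_camera('wrist')
    s=bot.read_state();print(s['tool_pos'],s['tcp_rot'],s['wrist_force'],s['width'])
    T=rot(s['tcp_rot'])
    fc,n=capfit(p,np.array(s['tool_pos'])+T@[0,.02,0]); h=arcfit(p)
    d=np.array([h[0],h[1],.1092])-fc;print('togo tool mm',T.T@d*1e3)
E
```

```text
[ 0.48312974 -0.02697612  0.14348719] [-1.15775597  1.29103287 -1.28736667] [-0.47582375 -0.27737888 -1.81162624] 0.39676390655748467
n [7.0e-04 2.2e-03 1.0e+00] fc [ 0.4823 -0.0263  0.1215] 0.0458 ell [ 0.4824 -0.0262  0.1215] [0.0905 0.0911] 13628
bosstop 7031 h 0.03408782743750038 off [-0.0015  0.0076] 0.029 [-0.0001  0.0005] [0.0352 0.0622] world [ 0.4832 -0.0185  0.1555]
hub [ 0.4825058 -0.0262605] 31 0.00042006567126847555 0.08912851159247988
togo tool mm [-0.06130278 12.33205997  0.20269513]
[ 0.48315519 -0.02699635  0.14352836] [-1.15768896  1.29100662 -1.28744021] [-0.16355457 -0.01211782 -2.18388433] 0.39940575611748774
n [8.0e-04 1.6e-03 1.0e+00] fc [ 0.4824 -0.026   0.1216] 0.0457 ell [ 0.4824 -0.0259  0.1216] [0.0904 0.0908] 13638
bosstop 7010 h 0.03411063025175069 off [-0.0026  0.0069] 0.0292 [-0.      0.0002] [0.0353 0.0625] world [ 0.4831 -0.0186  0.1556]
hub [ 0.48243351 -0.02625699] 31 0.00048613933784081437 0.08913657634024098
togo tool mm [ 0.29326032 12.39084174  0.13299494]
```

Centred within 0.3 mm. Lower gently while watching the force.

>>> {"fn": "jog_arm", "kwargs": {"turn": [[0,0,0],[0,0,0],[0,0,0],[0,0,0]], "slide": [[0.1,3,0.1],[0,3,0],[0,3,0],[0,0,0]], "grip": [20,20,20,20]}}

```text
time: 9.0
tool_pos: [0.4825, -0.027, 0.1337]
tcp_rot: [-1.159, 1.292, -1.287]
wrist_force: [-0.6, 0.3, -2.3]
width: 0.399
```

>>> {"fn": "jog_arm", "kwargs": {"turn": [[0,0,0],[0,0,0],[0,0,0],[0,0,0]], "slide": [[0,1.5,0],[0,1.5,0],[0,0,0],[0,0,0]], "grip": [20,20,20,20]}}

```text
time: 9.4
tool_pos: [0.4831, -0.0271, 0.1315]
tcp_rot: [-1.158, 1.291, -1.287]
wrist_force: [-0.2, 0.5, -2.2]
width: 0.398
```

```bash
python3 - <<'E'
from workcell import bot, eyes, nets
from h import *
p=eyes.read_camera('wrist')
s=bot.read_state();print(s['tool_pos'],s['tcp_rot'],s['wrist_force'],s['torque'],s['width'])
T=rot(s['tcp_rot'])
fc,n=capfit(p,np.array(s['tool_pos'])+T@[0,.02,0])
q=eyes.read_camera('scene')
print(bot.read_state()['wrist_force'])
cv2.imwrite('pics/w9.png',np.hstack([p['img'][:,:,::-1][:,100:500],cv2.resize(q['img'][150:290,240:373,::-1],(400,420))]))
E
```

```text
[ 0.4831598  -0.02709101  0.13149996] [-1.15772959  1.29103035 -1.28740728] [-0.12587846 -0.50489388 -3.43886886] [-0.00137755  0.03430073 -0.00288553] 0.4004652231816118
n [7.0e-04 1.6e-03 1.0e+00] fc [ 0.4824 -0.0262  0.1095] 0.0458 ell [ 0.4824 -0.0262  0.1095] [0.0907 0.0909] 13632
bosstop 6997 h 0.03410416696387213 off [-0.0023  0.007 ] 0.0291 [-0.0001  0.0003] [0.035 0.062] world [ 0.4832 -0.0189  0.1435]
[ 0.30705648  0.47319382 -1.9783738 ]
```

View pics/w9.png

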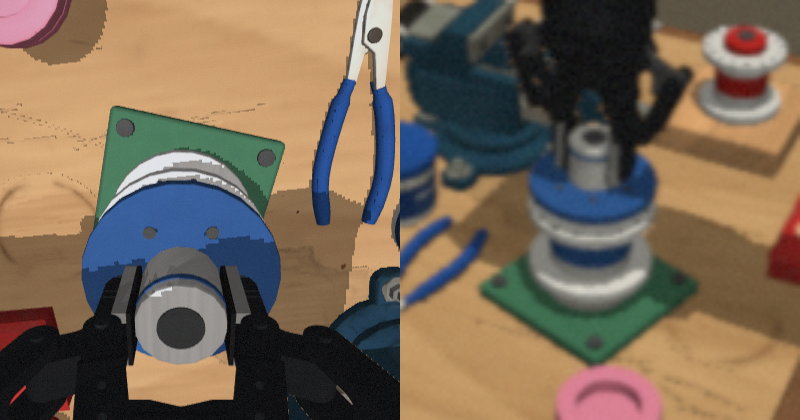

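>>> {"fn": "jog_arm", "kwargs": {"turn": [[0,0,0],[0,0,0],[0,0,0]], "slide": [[0,0.5,0],[0,0,0],[0,0,0]], "grip": [20,20,20]}}

```text
time: 9.8
tool_pos: [0.4832, -0.0271, 0.1311]
tcp_rot: [-1.158, 1.291, -1.287]
wrist_force: [0.6, -0.1, -1.2]
width: 0.399
```

>>> {"fn": "jog_arm", "kwargs": {"turn": [[0,0,0],[0,0,0],[0,0,0]], "slide": [[0,0.3,0],[0,0,0],[0,0,0]], "grip": [20,20,20]}}

```text
time: 10.1
tool_pos: [0.4833, -0.0271, 0.1311]
tcp_rot: [-1.158, 1.291, -1.287]
wrist_force: [-1.0, 0.3, 2.4]
width: 0.402
```

>>> {"fn": "jog_arm", "kwargs": {"turn": [[0,0,0],[0,0,0],[0,0,0],[0,0,0],[0,0,0]], "slide": [[0,0,0],[0,0,0],[0,0,0],[0,0,0],[0,0,0]], "grip": [45,55,70,85,100], "newtons": 20}}

```text
time: 10.6
tool_pos: [0.4831, -0.0271, 0.1306]
tcp_rot: [-1.158, 1.291, -1.287]
wrist_force: [-1.3, -0.1, 0.9]
width: 0.988
```

```bash
python3 - <<'E'
from workcell import bot, eyes, nets
from h import *
p=eyes.read_camera('wrist')
s=bot.read_state();print(s['tool_pos'],s['wrist_force'],s['width'])
T=rot(s['tcp_rot'])
fc,n=capfit(p,np.array(s['tool_pos'])+T@[0,.02,0])
cv2.imwrite('pics/w10.png',p['img'][:,:,::-1])
E
```

```text
[ 0.48310386 -0.027076    0.13061978] [-0.67702653 -0.04176722  0.49688756] 1.0018332130429553
n [8.e-04 6.e-04 1.e+00] fc [ 0.4823 -0.0266  0.1092] 0.0461 ell [ 0.4825 -0.0264  0.1092] [0.0907 0.0914] 18325
bosstop 6200 h 0.03411381068659346 off [0.0004 0.0002] 0.0184 [0.0002 0.0002] [0.0354 0.0363] world [ 0.4827 -0.0268  0.1432]
```

View pics/w10.png

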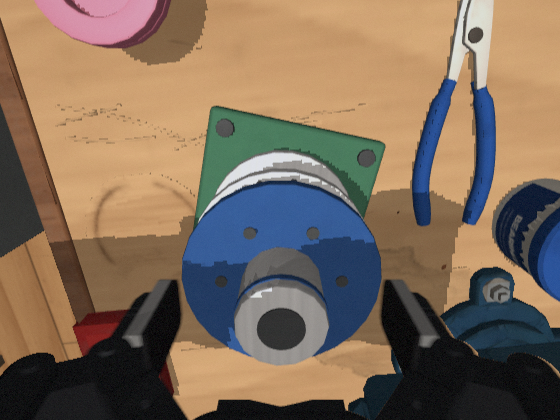

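>>> {"fn": "jog_arm", "kwargs": {"turn": [[0,0,0],[0,0,0],[0,0,0],[0,0,0],[0,0,0]], "slide": [[0,-10,0],[0,-25,0],[0,-40,0],[0,-45,0],[0,-25,0]], "grip": [100,100,100,100,100]}}

```text
time: 11.15
tool_pos: [0.4851, -0.0273, 0.2806]
tcp_rot: [-1.154, 1.286, -1.29]
wrist_force: [0.8, -0.3, 0.3]
width: 0.994
```

>>> {"fn": "jog_arm", "kwargs": {"turn": [[0,0,0],[0,0,0],[0,0,0]], "slide": [[0,0,0],[0,0,0],[0,0,0]], "grip": [100,100,100]}}

```text
time: 11.45
tool_pos: [0.4826, -0.027, 0.2744]
tcp_rot: [-1.159, 1.293, -1.286]
wrist_force: [-0.5, 0.0, -1.2]
width: 1.004
```

```bash
python3 - <<'E'
from workcell import bot, eyes, nets
from h import *
p=eyes.read_camera('wrist')
s=bot.read_state();print(s['time'],s['tool_pos'],s['wrist_force'],s['width'])
capfit(p,np.array([.4824,-.0263,.1092]))
W=cloud(p);print('bench',W[60:100,150:200,2].mean())
q=eyes.read_camera('scene')
cv2.imwrite('pics/w11.png',np.hstack([p['img'][:,:,::-1][:,100:500],cv2.resize(q['img'][150:360,200:400,::-1],(400,420))]))
E
```

```text
11.5 [ 0.48241033 -0.02702773  0.27394338] [ 0.26744549  0.08829165 -0.13832031] 0.9992864790589919
n [1.e-04 1.e-04 1.e+00] fc [ 0.4824 -0.0264  0.1092] 0.0456 ell [ 0.4825 -0.0261  0.1092] [0.09   0.0908] 6734
bosstop 1695 h 0.03410531186838633 off [ 0.0001 -0.0003] 0.018 [ 0.0003 -0.0001] [0.0353 0.0355] world [ 0.4822 -0.0267  0.1432]
bench 0.0024344294564015564
```

View pics/w11.png

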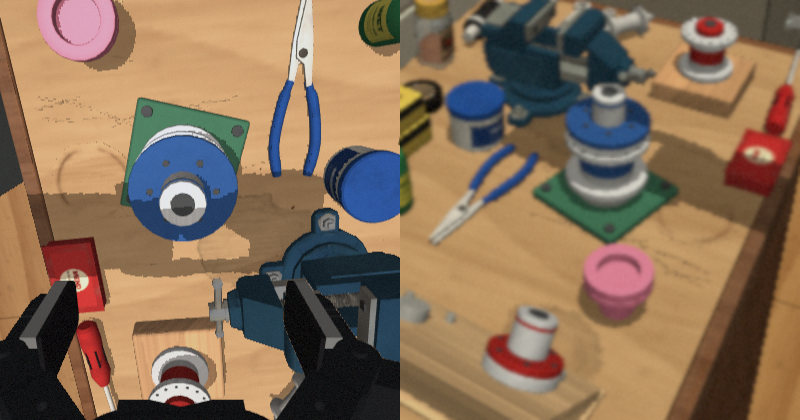

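Cap level (normal vertical within 0.0002 rad), flange top 20 mm above the hub face, centred; the red cap, pink look-alike and others are in place. Handing in.

```bash
python3 -c "
from workcell import bot
print(bot.finish_job())"
```

```text
the job is handed in; nothing more can be done
None
```

The large blue hub was on the green stand, so I took the blue cap from the rack, lifting it square to the slope. I seated it face down on that hub, let go and withdrew straight up. I handed the job in at about 11.6 s; no verdict was reported.

**Final wrist-camera checks:**
- **Seating:** the cap's flange top is 20.0 mm above the hub's top flange, which is flush.
- **Level and centring:** the cap's axis is vertical to within 0.001 rad, and it is centred on the hub to about 0.2 mm.
- **Forces:** the readings stayed within about 6 N, and the gripper is open and clear of everything.

**Other things on the bench:** in the last wrist and scene pictures the red cap, the small hub on its block and the pink look-alike look undisturbed. The bottle is only partly in view, and I did not check the front hub again at the end; the arm passed well above the bench there.

**Disagreement:** the top and scene cameras differed by about 5 mm in y for the hub. I used the wrist camera for both cap and hub, so that error did not affect the placing.

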